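# Close the flow cell and set its thumbscrew

## Task

Pick up the loose metal cover by its black rib and set it squarely down between the four corner guides of the flow cell, flat on the block, without dropping it. Then turn the thumbscrew clockwise until its toe comes up against the stop pin, back it off a quarter turn (90 degrees, anticlockwise), and finish there still holding the thumbscrew in the gripper. Leave the other things on the bench where they are.

Things in the scene. Friction and masses are not known exactly. Their poses are not given: they have to be found in the camera images.
- flow_cell: Flow cell, fixed to the bench: grey block 90 mm (its x) by 120 mm (its y) by 20 mm high with an open well, a white hose barb 22 mm long on each x face and an ear at its +y end carrying the upright thumbscrew. Four L-shaped steel corner guides, 7 mm high, stand on its top with a 74 x 104 mm opening between them. Origin: centre of the block's underside. Place and yaw vary.
- cell_seat (a point): Centre of the block's top face between the four guides, 20 mm above the bench: the centre of the cover's underside belongs here. Axes as the flow cell's. The thumbscrew's axis is 67 mm from this point along the flow cell's +y.
- cover: Loose aluminium cover plate, 70 mm (its x) by 100 mm (its y) by 8 mm, 0.1 to 0.21 kg, with an upright black grip rib on the middle of its top; lies flat on the bench. Origin: centre of its underside. It fits the guides with 2 mm to spare all round, either way round (half a turn makes no difference), its x along the flow cell's x.
- cover_grip (a point): Grip point in the cover's rib, on the cover's centre, 30 mm above the underside; axes as the cover's. The rib is 12 mm thick (x), 40 mm long (y) and its top is 38 mm above the underside, so the fingers close along the cover's x.
- screw_grip (a point): Grip point in the middle of the thumbscrew's T-bar head, on the screw's vertical axis, 83 mm above the bench. The head is an upright flat bar 38 mm long (this point's x), 10 mm thick (its y), 28 mm high (69 to 97 mm above the bench): the fingers close along its y. It turns with the screw, which does not rise or sink.
- thumbscrew (a joint): Angle of the thumbscrew, rad, growing clockwise seen from above. Starts at 0.05 to 0.5 with the toe clear of the cover's place; at 3.0 the toe meets the stop pin (the seat); a quarter turn back is 1.43, the toe still over the cover. Friction about 0.05 N m; it stays where it is left. The travel is more than one grasp can turn: let go and grip again on the way.
- screw_toe (a point): Tip of the thumbscrew's flat steel toe at the screw's foot, 24 mm from its axis, 31 degrees anticlockwise of screw_grip's +x, 32.5 mm above the bench. The toe swings over the cover's edge as the screw turns. Its stop is a small upright steel pin, 5 mm thick, on the ear beside the screw.
- marker: Bystander: white marker pen with black cap, 135 mm long, 18 mm thick, lying between the flow cell and the cover. Leave it.
- forceps: Bystander: steel forceps, 138 mm long, 10 mm high, lying to the right of the flow cell. Leave it.
- timer: Bystander: white lab timer, 62 mm wide, 64 mm high, standing behind the flow cell. Leave it.
- vial_5: Bystander: small vial with a screw cap, 27 mm across, 68 mm high, standing behind the work. Leave it.
- drip_valve: Bystander: small black and green drip valve, 34 x 48 x 17 mm, lying to the left of the cover. Leave it.
Things that resemble listed ones, but are neither listed nor needed, are in the scene too. What is shaped like the cover but turquoise or yellow is not meant.

How it is judged (in metres and radians):
On the way, in this order (a step that is already met when the one before it is completed fails the run):
1. the cover lies flat on the block between the guides and is let go, the toe not yet turned home (horizontal distance between cover and cell_seat below 0.0045 m and z of cover in the frame of cell_seat between -0.003 and 0.0025 m and angle between the x axis of cover and the x axis of flow_cell, either way round below 0.09 rad and angle between cover's own z axis and vertical below 0.05 rad and contact force between the fingers and cover below 0.3 N), for 0.2 s.
2. the thumbscrew is turned clockwise to its stop, the cover in place (horizontal distance between cover and cell_seat below 0.0045 m and z of cover in the frame of cell_seat between -0.003 and 0.0025 m and angle between the x axis of cover and the x axis of flow_cell, either way round below 0.09 rad and angle between cover's own z axis and vertical below 0.05 rad and value of joint thumbscrew above 2.95 rad), for 0.1 s.
At the end, for the whole second after the job is handed in: The cover lies flat on the block between the guides (within 4.5 mm of the centre, 2.5 mm of height, 0.09 rad of yaw), the thumbscrew stands a quarter turn (1.57 rad, give or take 0.26) back from its stop and is still, and the gripper still holds it by its head (over 1 N) (all of step 1 and value of joint thumbscrew between 1.17 and 1.69 rad and velocity of joint thumbscrew between -0.1 and 0.1 rad/s and contact force between the fingers and thumbscrew above 1 N and distance between the grasp point and screw_grip below 0.04 m); the arm keeps its last pose, push and grip.
It fails at once if the cover is let go more than about 15 mm above its place (height (world z) of cover above 0.036 m and contact force between the fingers and cover below 0.05 N).
It fails at once if a bystander is moved more than 30 mm (distance of any of marker, forceps, timer, vial_5, drip_valve from where it was at the start of the episode above 0.03 m).
It also fails if it takes over 64 s, if anything falls off the work surface, if the arm or the gripper's body presses on something with over 40 N, if the wrist force passes 120 N, or if a joint passes its speed limit or range.

## Robot

A 6-joint arm with a two-finger parallel gripper is mounted at the origin on a cart in front of the work surface, level with it; the furniture and walls round the work are solid. World frame = base frame: x ahead of the robot, y to its left, z up, the work surface at z = 0. Lengths are in m, angles in degrees, forces in N, time in s.
With the tool pointing down it reaches from about 0.35 to 0.925 m from the base axis. Payload 6.4 kg.
Tool frame: the origin (TCP) lies midway between the tips of the shut fingers; the grasp point (between the pads) lies 19 mm behind it (grasp_offset is the distance from the TCP to the grasp point, in m); z points along the fingers, y is the line along which they close (so a half turn about z gives the same grasp; the last joint's range is limited). The gripper opens to 85 mm and grips with 20 to 120 N. Pads are 22 mm wide; open, the fingers measure 114 mm over their backs; the gripper's body (76 mm by 85 mm) begins 54 mm behind the grasp point. The pads swing forward as they close: fully open they stand 13 mm farther back than shut.
Start: joints at [-86.236, 14.043, 89.255, -0, 76.702, -9.975], TCP at [0.154, -0.631, 0.231] pointing down, gripper open.
Joint ranges: [-179.41, 179.41], [-58.25, 129.5], [7.25, 145.43], [-54.29, 234.29], [11.92, 165.04], [-157.13, 157.13]. Speed limits (degrees/s): [147.25, 147.25, 180, 180, 180, 180].

## Interface

Orientations are given as a 3x3 rotation matrix whose columns are the frame's x, y, z axes.
In Python, from plant import * gives the robot as it stands.
- The arm moves only by the shell command python3 -m pendant 'ROWS' [OPENING] [FORCE]. ROWS is a JSON object of lists of equal length, an entry for each row: "offset": the shift along the tool's x, y, z in cm, a list of three; "rotation": the turn, a rotation vector about the tool's x, y, z in units of 5 degrees (1.0 is 5 degrees), a list of three. A call has 1 to 12 rows; each row shifts and turns the commanded pose from where the row before left it, along the tool's axes as they then stand; what a row does not reach is not made up. A row lasts 1/12 s, in which the tool goes at most 41.7 mm and 7.16 degrees, less where a joint would pass 70% of its speed; a pose out of reach is approached as far as the arm can. A call with a gripper value outside its range is refused whole. OPENING is the opening, from 0 (shut) to 1 (fully open), set as the call begins (- or left out, the last holds). The fingers move at their own pace and stop on an object; FORCE is the grip in N (left out, the last holds). Time passes only in rows, so rows that do not move let the fingers close. It gives the time, the measured TCP pose, the force, the opening and the grip force at its end, in the units of the state.
- read_state(): the state, without advancing time (a new reading comes with each control period).
- get_image(name): name is "scene" or "top" or "wrist"; returns the picture (480x640x3 uint8, red, green, blue); there is no depth.
- camera_model(name): a dict with "camera_matrix" (3x3 intrinsics, pixels), "R" (3x3) and "t" (3): a world point X has camera coordinates R X + t; the wrist camera has in their place "hand_eye" (4x4, takes a point from camera to tool coordinates, whose origin is the TCP and whose axes are the flange's). Camera axes: x right, y down, z forward; pixel columns grow to the right and rows downward; lengths in m; the calibration is good to about 2 mm. A picture is of the moment at which its call begins: read the wrist's pose just before it. camera_model takes no time and is no camera call.
- sign_off(): hands the job in; it is judged then, once.
The state is a dict: "clock": time; "joint_positions": joint angles; "joint_velocities": joint speeds; "effort": joint torques, N m; "tool_pos": TCP position; "tcp_rot": TCP orientation; "contact_force": force on the tool from outside, world axes, zero at the start; "moment": the same for the moment, N m; "width": opening from 0.0 (shut) to 1.0 (fully open); "grip_force": force on a finger pad.
Only numpy, scipy, OpenCV 4.12 (cv2) and the standard library are available. Lean on these libraries where they do the work, as an engineer would, in place of code of your own. Each camera call takes 0.05 s, during which the arm holds its last target. There are 200 camera calls.

## Working session

There is one attempt and no reset: what is moved stays moved. The work goes in short steps, Python scripts to look and compute and a shell command to move; the robot and the scene stay as the last step left them, time stands still between calls to the robot, and variables do not carry over. Pictures are saved under pics/ and viewed, at most 10 in all, crops included, and the job is handed in when it is done.

```bash
ls; mkdir -p pics; python3 - <<'E'
from plant import *
import cv2,numpy as np
s=read_state();print(s)
for n in("scene","top"):
    im=get_image(n);cv2.imwrite(f"pics/{n}0.png",im[...,::-1]);m=camera_model(n);print(n,np.round(m["camera_matrix"],1).tolist(),np.round(m["R"],3).tolist(),m["t"])
print(camera_model("wrist"))
E
```

```text
pics
{'clock': 0.0, 'joint_positions': array([-8.62364449e+01,  1.40826698e+01,  8.93256625e+01,  3.75522916e-04,
        7.67021156e+01, -9.97622761e+00]), 'joint_velocities': array([-0.00196283, -0.02050389,  0.01865938, -0.04447464,  0.08840159,
        0.02817735]), 'effort': array([ 1.76601603e-03, -4.29506528e+01, -3.26122642e+01, -7.36569632e-05,
        5.37755186e-03, -6.84429878e-06]), 'tool_pos': array([ 0.15434169, -0.63083065,  0.23018946]), 'tcp_rot': array([[ 9.71384820e-01,  2.37511090e-01, -1.20166647e-04],
       [ 2.37510877e-01, -9.71382974e-01,  1.92393983e-03],
       [ 3.40229211e-04, -1.89742683e-03, -9.99998142e-01]]), 'contact_force': array([-1.25398537, -0.24449244,  1.16805515]), 'moment': array([ 0.00705758, -0.00453233,  0.0299092 ]), 'grip_force': 0.0, 'width': 0.9978220681060846}
scene [[533.4, 0.0, 320.7], [0.0, 533.4, 247.1], [0.0, 0.0, 1.0]] [[0.444, -0.896, -0.014], [-0.683, -0.328, -0.653], [0.58, 0.3, -0.757]] [-0.08225296  0.47174696  1.44381799]
top [[497.8, 0.0, 320.3], [0.0, 497.8, 245.8], [0.0, 0.0, 1.0]] [[0.007, -1.0, 0.014], [-0.996, -0.009, -0.085], [0.085, -0.013, -0.996]] [0.15136943 0.56447644 1.57770459]
{'camera_matrix': array([[360.35584127,   0.        , 318.43885803],
       [  0.        , 360.35584127, 240.45233964],
       [  0.        ,   0.        ,   1.        ]]), 'hand_eye': array([[ 1.03425268e-03, -9.46867901e-01, -3.21621063e-01,
         8.20908188e-02],
       [ 9.99999451e-01,  1.03321024e-03,  1.73926713e-04,
         2.24135287e-05],
       [ 1.67616556e-04, -3.21621067e-01,  9.46868450e-01,
        -1.42294433e-01],
       [ 0.00000000e+00,  0.00000000e+00,  0.00000000e+00,
         1.00000000e+00]])}
```

View pics/top0.png

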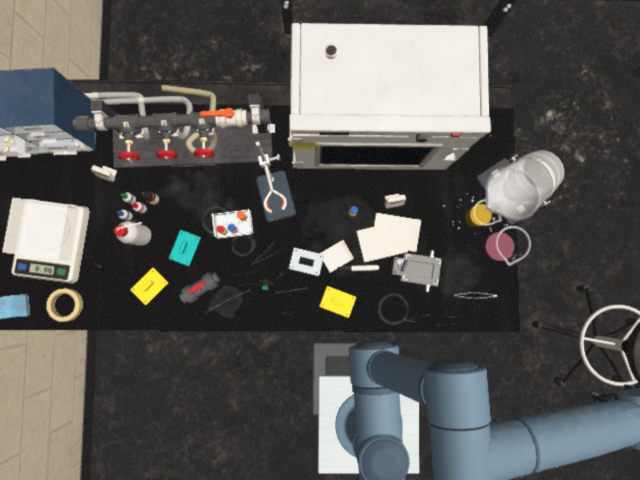

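View pics/scene0.png

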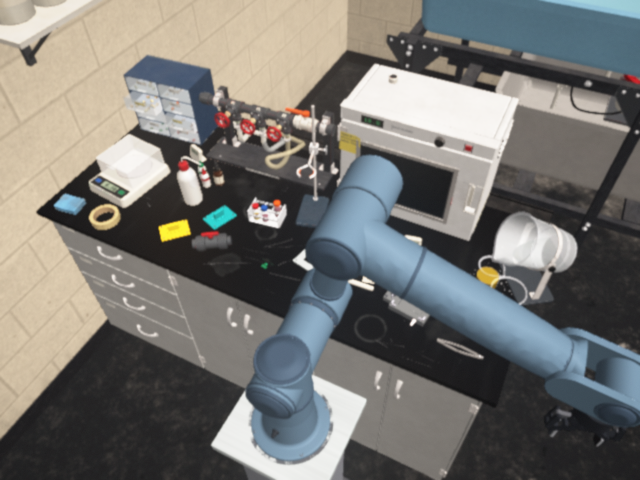

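The top view shows the flow cell at about (418,269), the marker at (365,268) and forceps at (475,295). 
Things that could be taken for the cover:
- light plate with a dark middle (305,261)
- cream square (337,256)
- yellow plates (338,302) and (150,286)
- turquoise plate (185,248)
- paper sheets (390,237)

By the description I choose (305,261), and I'll check it in a close crop.

```bash
cat > h.py <<'E'
from plant import *
import cv2,numpy as np
def ray(n,uv,z,st=None):
    "pixel -> world point on plane z"
    m=camera_model(n);d=np.linalg.inv(m["camera_matrix"])@[uv[0],uv[1],1.]
    if n=="wrist":
        H=m["hand_eye"];R=st["tcp_rot"];d=R@H[:3,:3]@d;c=R@H[:3,3]+st["tool_pos"]
    else: d=m["R"].T@d;c=-m["R"].T@m["t"]
    return c+d*(z-c[2])/d[2]
def proj(n,X,st):
    m=camera_model(n);X=np.asarray(X,float)
    if n=="wrist":
        H=m["hand_eye"];p=H[:3,:3].T@(st["tcp_rot"].T@(X-st["tool_pos"])-H[:3,3])
    else: p=m["R"]@X+m["t"]
    p=m["camera_matrix"]@p;return p[:2]/p[2]
E
python3 - <<'E'
from h import *
im=cv2.imread("pics/top0.png")
cv2.imwrite("pics/crop1.png",cv2.resize(im[225:315,265:465],None,fx=4,fy=4,interpolation=cv2.INTER_CUBIC))
print(ray("top",(305,261),.02),ray("top",(418,269),.03),ray("top",(338,302),.02),ray("top",(365,268),.01))
E
```

```text
[0.51422451 0.20464124 0.02      ] [ 0.49103206 -0.15689961  0.03      ] [0.38409329 0.09803938 0.02      ] [0.49369718 0.0106865  0.01      ]
```

View pics/crop1.png

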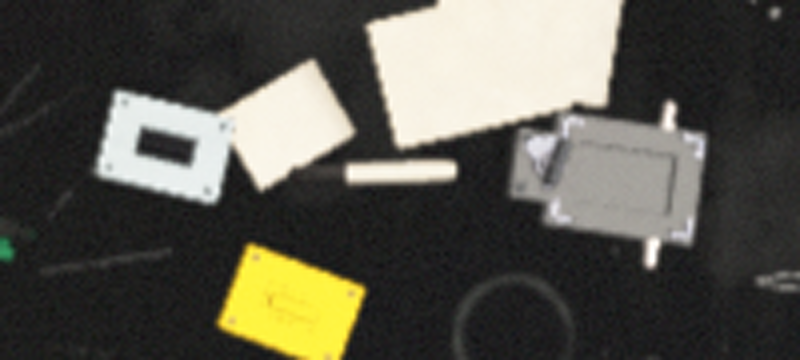

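The crop confirms it. The aluminium plate with the black rib at full-image (306.5,261.8) is the cover, yaw about -15°. The yellow one is a decoy. The flow cell's ear and thumbscrew are at its left end (about (400,264)), so its +y is near world +y, yaw about -7°. Moving over now.

```bash
python3 -m pendant '{"offset":[[2.75,-2.6,0],[2.75,-2.6,0],[2.75,-2.6,0],[2.75,-2.6,0],[2.75,-2.6,0],[2.75,-2.6,0],[2.75,-2.6,0],[2.75,-2.6,0],[2.75,-2.6,0],[2.75,-2.6,0],[2.75,-2.6,0],[2.75,-2.6,0]],"rotation":[[0,0,0],[0,0,0],[0,0,0],[0,0,0],[0,0,0],[0,0,0],[0,0,0],[0,0,0],[0,0,0],[0,0,0],[0,0,0],[0,0,0]]}' 1 40
python3 -m pendant '{"offset":[[0,0,0],[0,0,0],[0,0,0],[0,0,0],[0,0,0],[0,0,0],[0,0,0],[0,0,0],[0,0,0],[0,0,0]],"rotation":[[0,0,-1.22],[0,0,-1.22],[0,0,-1.22],[0,0,-1.22],[0,0,-1.22],[0,0,-1.22],[0,0,-1.22],[0,0,-1.22],[0,0,-1.22],[0,0,-1.22]]}'
```

```text
clock: 1.1
tool_pos: [0.4013, -0.2481, 0.231]
tcp_rot: [[0.971, 0.237, -0.0], [0.237, -0.971, 0.0], [-0.0, -0.0, -1.0]]
contact_force: [1.0, -0.3, 0.5]
width: 1.005
grip_force: 0.0
clock: 1.93
tool_pos: [0.4006, -0.2497, 0.2308]
tcp_rot: [[0.258, 0.966, -0.001], [0.966, -0.258, 0.001], [0.0, -0.001, -1.0]]
contact_force: [0.9, -0.4, -1.2]
width: 1.001
grip_force: 0.0
```

```bash
python3 - <<'E'
from h import *
import pickle
s=read_state();im=get_image("wrist");cv2.imwrite("pics/cell1.png",im[...,::-1]);pickle.dump(s,open("cell1.pkl","wb"))
E
python3 -m pendant '{"offset":[[3.89,-0.07,0.2],[3.89,-0.07,0.2],[3.89,-0.07,0.2],[3.89,-0.07,0.2],[3.89,-0.07,0.2],[3.89,-0.07,0.2],[3.89,-0.07,0.2],[3.89,-0.07,0.2],[3.89,-0.07,0.2],[3.89,-0.07,0.2],[3.89,-0.07,0.2],[3.89,-0.07,0.2]],"rotation":[[0,0,0],[0,0,0],[0,0,0],[0,0,0],[0,0,0],[0,0,0],[0,0,0],[0,0,0],[0,0,0],[0,0,0],[0,0,0],[0,0,0]]}'
python3 -m pendant '{"offset":[[0,0,0],[0,0,0]],"rotation":[[0,0,0],[0,0,0]]}'
python3 - <<'E'
from h import *
import pickle
s=read_state();im=get_image("wrist");cv2.imwrite("pics/cov1.png",im[...,::-1]);pickle.dump(s,open("cov1.pkl","wb"))
a=cv2.imread("pics/cell1.png");b=cv2.imread("pics/cov1.png")
cv2.imwrite("pics/both.png",np.vstack([cv2.resize(a,(400,300)),cv2.resize(b,(400,300))]))
E
```

```text
clock: 2.98
tool_pos: [0.5154, 0.2047, 0.2069]
tcp_rot: [[0.265, 0.964, -0.0], [0.964, -0.265, -0.0], [-0.0, -0.0, -1.0]]
contact_force: [0.6, -1.3, 0.4]
width: 1.002
grip_force: 0.0
clock: 3.15
tool_pos: [0.5151, 0.2042, 0.2065]
tcp_rot: [[0.262, 0.965, -0.001], [0.965, -0.262, -0.0], [-0.001, -0.001, -1.0]]
contact_force: [-0.0, -0.5, -0.6]
width: 1.002
grip_force: 0.0
```

View pics/both.png

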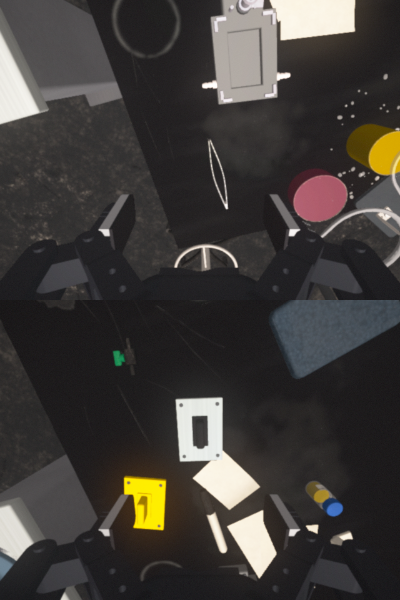

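The upper half shows the flow cell, top-right of centre (in 640x480: about (392,90)). The lower half shows the cover with its rib at about (320,208), with cream paper touching its lower corner. Now measuring both.

```bash
python3 - <<'E'
from h import *
import pickle
def rect(png,pk,mask,z,near):
    s=pickle.load(open(pk,"rb"));c,_=cv2.findContours(mask,0,2)
    c=max((k for k in c if cv2.contourArea(k)>500),key=lambda k:(cv2.pointPolygonTest(k,near,False),cv2.contourArea(k)))
    P=np.array([ray("wrist",p[0],z,s)[:2] for p in c]).astype(np.float32)*1000
    r=cv2.minAreaRect(P);print(png,cv2.boundingRect(c),np.round(r[0],1),np.round(r[1],1),round(r[2],1))
    return c
k5=np.ones((7,7),np.uint8)
a=cv2.imread("pics/cov1.png");h=cv2.cvtColor(a,cv2.COLOR_BGR2HSV)
m=((h[...,2]>130)&(a[...,0].astype(int)>=a[...,2]-6)).astype(np.uint8)*255
m=cv2.morphologyEx(m,cv2.MORPH_OPEN,k5)
c=rect("cover","cov1.pkl",m,.008,(300,175))
b=cv2.imread("pics/cell1.png");h=cv2.cvtColor(b,cv2.COLOR_BGR2HSV)
m2=((h[...,2]>75)&(h[...,1]<40)).astype(np.uint8)*255
m2=cv2.morphologyEx(m2,cv2.MORPH_OPEN,np.ones((19,19),np.uint8))
d=rect("cell","cell1.pkl",m2,.02,(355,90))
cv2.drawContours(a,[c],-1,(0,0,255),1);cv2.drawContours(b,[d],-1,(0,0,255),1)
s=pickle.load(open("cov1.pkl","rb"));
cv2.imwrite("pics/chk.png",np.hstack([a[120:320,220:420],b[0:200,300:500]]))
# fingers rib: dark region top
E
```

```text
cover (283, 158, 73, 100) [515.1 202.1] [98.9 68.2] 76.8
cell (338, 0, 229, 166) [ 540.7 -175. ] [137.3 200.2] 75.1
```

View pics/chk.png

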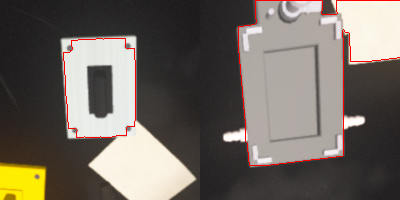

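Cover: (0.515, 0.202), x axis at -13.2°. Correcting slightly, going down, and gripping.

```bash
python3 -m pendant '{"offset":[[-0.2,0,3],[0,0,3],[0,0,3],[0,0,3],[0,0,3],[0,0,1.5],[0,0,1],[0,0,1],[0,0,0.5],[0,0,0.3],[0,0,0],[0,0,0]],"rotation":[[0,0,-0.4],[0,0,0],[0,0,0],[0,0,0],[0,0,0],[0,0,0],[0,0,0],[0,0,0],[0,0,0],[0,0,0],[0,0,0],[0,0,0]]}' 0.6 40
python3 -m pendant '{"offset":[[0,0,0],[0,0,0],[0,0,0],[0,0,0],[0,0,0],[0,0,0],[0,0,0],[0,0,0]],"rotation":[[0,0,0],[0,0,0],[0,0,0],[0,0,0],[0,0,0],[0,0,0],[0,0,0],[0,0,0]]}' 0 40
```

```text
clock: 4.2
tool_pos: [0.5158, 0.2007, 0.0152]
tcp_rot: [[0.23, 0.973, 0.002], [0.973, -0.23, 0.0], [0.001, 0.002, -1.0]]
contact_force: [-0.1, 0.3, -0.2]
width: 0.597
grip_force: 0.0
clock: 4.87
tool_pos: [0.5157, 0.2008, 0.0149]
tcp_rot: [[0.229, 0.973, 0.001], [0.973, -0.229, 0.0], [0.001, 0.001, -1.0]]
contact_force: [-1.2, 1.0, 5.2]
width: 0.135
grip_force: 39.9
```

```bash
python3 -m pendant '{"offset":[[0,0,-0.5],[0,0,-1],[0,0,-2],[0,0,-3],[0,0,-3],[0,0,-3],[0,0,-3],[0,0,-2],[0,0,-1],[0,0,0]],"rotation":[[0,0,0],[0,0,0],[0,0,0],[0,0,0],[0,0,0],[0,0,0],[0,0,0],[0,0,0],[0,0,0],[0,0,0]]}' 0 70
python3 - <<'E'
from h import *
import pickle
def line(P,a,b,w=6):
    pass
b=cv2.imread("pics/cell1.png");s=pickle.load(open("cell1.pkl","rb"))
h=cv2.cvtColor(b,cv2.COLOR_BGR2HSV);m2=((h[...,2]>75)&(h[...,1]<40)).astype(np.uint8)*255
c=max(cv2.findContours(cv2.morphologyEx(m2,cv2.MORPH_OPEN,np.ones((19,19),np.uint8)),0,1)[0],key=cv2.contourArea)[:,0,:]
def fit(sel,n):
    P=np.array([ray("wrist",p,.02,s)[:2] for p in c[sel]],np.float32)
    l=cv2.fitLine(P,cv2.DIST_HUBER,0,1e-4,1e-4).ravel();print(n,len(P),np.round(l,4),"deg",np.degrees(np.arctan2(l[1],l[0])).round(2));return l
x,y=c.T
L=fit((x<352)&(y>35)&(y<125),"left");L2=fit((x<352)&(y>35)&(y<155),"left2")
R=fit((x>430)&(x<450)&(y>70)&(y<115),"right")
B=fit((y>150)&(x>362)&(x<432),"bottom")
np.save("lines.npy",[L,R,B])
E
```

```text
clock: 5.7
tool_pos: [0.5162, 0.2009, 0.2021]
tcp_rot: [[0.229, 0.973, 0.005], [0.973, -0.229, 0.001], [0.002, 0.004, -1.0]]
contact_force: [0.5, 0.4, -1.3]
width: 0.125
grip_force: 68.3
left 198 [ 0.9581 -0.2863  0.2212 -0.0798] deg -16.64
left2 282 [ 0.9489 -0.3156  0.2203 -0.0975] deg -18.4Traceback (most recent call last):
  File "<stdin>", line 13, in <module>
  File "<stdin>", line 10, in fit
cv2.error: OpenCV(4.12.0) /io/opencv/modules/imgproc/src/linefit.cpp:618: error: (-215:Assertion failed) npoints2 >= 0 || npoints3 >= 0 in function 'fitLine'
```

```bash
python3 -m pendant '{"offset":[[0,0,0],[-3,0.3,0],[-4,0.3,0],[-4,0.3,0],[-4,0.3,0],[-4,0.3,0],[-4,0.3,0],[-4,0.3,0],[-4,0.3,0],[-4,0.3,0],[-4,0.3,0],[-4,0.3,0]],"rotation":[[0,0,-1.2],[0,0,0],[0,0,0],[0,0,0],[0,0,0],[0,0,0],[0,0,0],[0,0,0],[0,0,0],[0,0,0],[0,0,0],[0,0,0]]}'
python3 -m pendant '{"offset":[[-3,0,0],[-2,0,0],[-1,0,0],[0,0,0],[0,0,0],[0,0,0]],"rotation":[[0,0,0],[0,0,0],[0,0,0],[0,0,0],[0,0,0],[0,0,0]]}'
python3 - <<'E'
from h import *
import pickle
s=read_state();im=get_image("wrist")[...,::-1];cv2.imwrite("pics/cell2.png",im);pickle.dump(s,open("cell2.pkl","wb"))
print(proj("wrist",(.49,-.157,.02),s))
E
```

```text
clock: 6.7
tool_pos: [0.4918, -0.2312, 0.1968]
tcp_rot: [[0.127, 0.992, -0.003], [0.992, -0.127, 0.003], [0.002, -0.004, -1.0]]
contact_force: [1.7, 0.1, -0.9]
width: 0.125
grip_force: 68.4
clock: 7.2
tool_pos: [0.4858, -0.288, 0.1984]
tcp_rot: [[0.125, 0.992, -0.001], [0.992, -0.125, 0.002], [0.001, -0.001, -1.0]]
contact_force: [0.0, -0.1, -0.3]
width: 0.124
grip_force: 68.3
[304.44567693  55.22695071]
```

View pics/cell2.png

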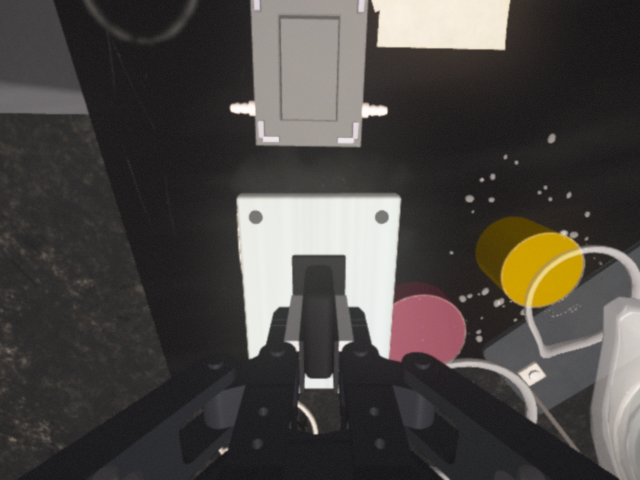

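The flow cell is at the top: front edge from (256,147) to (360,147), side edges near u=252 and 365. The held cover's front edge runs from (237,197) to (400,195). Fitting these edges.

```bash
cat > meas.py <<'E'
from h import *
import pickle
def edge(g,fixed,lo,hi,axis,z,s,rising=True):
    "max-gradient edge points, scanning u (axis 0) for rows fixed or v (axis 1) for columns; world line fit"
    pts=[]
    for f in fixed:
        p=g[f,lo:hi] if axis==0 else g[lo:hi,f]
        d=np.diff(p)*(1 if rising else -1);i=int(np.argmax(d));w=d[max(i-1,0):i+2];w=np.clip(w,0,None)
        e=lo+.5+np.sum(w*np.arange(max(i-1,0),max(i-1,0)+len(w)))/w.sum()
        pts.append((e,f) if axis==0 else (f,e))
    P=np.array([ray("wrist",p,z,s)[:2] for p in pts],np.float32)
    l=cv2.fitLine(P,cv2.DIST_HUBER,0,1e-5,1e-5).ravel();l[:2]*=np.sign(l[np.argmax(abs(l[:2]))])
    n=np.array([-l[1],l[0]]);r=(P-l[2:])@n
    return l,np.degrees(np.arctan2(l[1],l[0])),1000*np.std(r),np.array(pts)
def meet(a,b):
    t=np.linalg.solve(np.c_[a[:2],-b[:2]],b[2:]-a[2:]);return a[2:]+t[0]*a[:2]
E
python3 - <<'E'
from meas import *
s=pickle.load(open("cell2.pkl","rb"));g=cv2.GaussianBlur(cv2.cvtColor(cv2.imread("pics/cell2.png"),6),(3,3),0).astype(float)
def rep(z,rows,cl,cr,cols,cv,L):
    l=edge(g,rows,*cl,0,z,s);r=edge(g,rows,*cr,0,z,s,False);b=edge(g,cols,*cv[:2],1,z,s,cv[2])
    print("ang",[round(k[1],2) for k in(l,r,b)],"sd",[round(k[2],2) for k in(l,r,b)])
    c1,c2=meet(l[0],b[0]),meet(r[0],b[0]);m=(c1+c2)/2;y=l[0][:2]+r[0][:2];y/=np.linalg.norm(y)
    c=m+y*L;print("width",np.linalg.norm(c1-c2),"centre",c,"yaw y",np.degrees(np.arctan2(y[1],y[0])));return c,y
c,y=rep(.02,range(20,92),(235,275),(345,373),range(280,335),(135,160,False),.06)
zc=s["tool_pos"][2]-.0149+.008
k,yk=rep(zc,range(205,250),(225,255),(385,410),range(265,370),(185,210,True),-.05)
R=s["tcp_rot"][:2,:2];print("cover-tcp in tool",R.T@(k-s["tool_pos"][:2]))
dyaw=np.arctan2(yk[0]*y[1]-yk[1]*y[0],yk@y);print("turn needed world deg",np.degrees(dyaw))
off=k-s["tool_pos"][:2];Q=np.array([[np.cos(dyaw),-np.sin(dyaw)],[np.sin(dyaw),np.cos(dyaw)]])
T=c-Q@off;print("target TCP",T,"shift in turned tool axes",(Q@R).T@(T-s["tool_pos"][:2])); np.save("cell.npy",[c,y])
E
```

```text
ang [np.float32(82.14), np.float32(81.95), np.float32(-7.49)] sd [np.float32(0.13), np.float32(0.14), np.float32(0.17)]
width 0.090008296 centre [ 0.49180117 -0.16746615] yaw y 82.0417
ang [np.float32(80.47), np.float32(82.8), np.float32(-7.11)] sd [np.float32(0.09), np.float32(0.09), np.float32(0.01)]
width 0.069093056 centre [ 0.48416618 -0.28632084] yaw y 81.633125
cover-tcp in tool [ 0.00141999 -0.00178973]
turn needed world deg 0.4085717
target TCP [ 0.49341071 -0.16908753] shift in turned tool axes [ 0.11893733 -0.00644244]
```

```bash
python3 - <<'E'
from meas import *
s=pickle.load(open("cell2.pkl","rb"));g=cv2.GaussianBlur(cv2.cvtColor(cv2.imread("pics/cell2.png"),6),(3,3),0).astype(float)
rows=list(range(203,335,4))
l=edge(g,rows,225,262,0,.19,s)[3];r=edge(g,rows,380,410,0,.19,s,False)[3]
m=camera_model("wrist");K=m["camera_matrix"];H=m["hand_eye"];f=K[0,0]
P=[]
for a,b,v in zip(l[:,0],r[:,0],rows):
    d=f*.07/(b-a);p=d*np.array([((a+b)/2-K[0,2])/f,(v-K[1,2])/f,1]);P.append(H[:3,:3]@p+H[:3,3])
P=np.array(P);print(np.round(P[::6]*1000,1))
print("slope dz/dx",np.polyfit(P[:,0],P[:,2],1),"dy/dx",np.polyfit(P[:,0],P[:,1],1))
E
```

```text
[[ 48.3  -0.8   8.5]
 [ 37.8  -1.    7.8]
 [ 26.9  -1.1   7.1]
 [ 14.3  -0.7   9.5]
 [  2.2  -0.8   9.1]
 [-10.5  -0.7   8.6]]
slope dz/dx [-0.02691966  0.00889166] dy/dx [-0.006162   -0.00075868]
```

The cover hangs flat in the grip, its centre about 0.8 mm off the TCP in tool y. Moving over the seat, then partway down for a look.

```bash
python3 -m pendant '{"offset":[[1,-0.1,0],[2,-0.18,0],[3,-0.2,0],[3,-0.2,0],[2,-0.2,0],[1.03,-0.1,0],[0,0,2],[0,0,3],[0,0,3],[0,0,2],[0,0,1.5],[0,0,0.5]],"rotation":[[0,0,0.14],[0,0,0],[0,0,0],[0,0,0],[0,0,0],[0,0,0],[0,0,0],[0,0,0],[0,0,0],[0,0,0],[0,0,0],[0,0,0]]}'
python3 -m pendant '{"offset":[[0,0,0],[0,0,0],[0,0,0]],"rotation":[[0,0,0],[0,0,0],[0,0,0]]}'
python3 - <<'E'
from h import *
import pickle
s=read_state();im=get_image("wrist")[...,::-1];cv2.imwrite("pics/cell3.png",im);pickle.dump(s,open("cell3.pkl","wb"))
E
```

```text
clock: 8.25
tool_pos: [0.491, -0.1677, 0.0765]
tcp_rot: [[0.138, 0.99, -0.004], [0.99, -0.138, 0.002], [0.002, -0.005, -1.0]]
contact_force: [-0.5, 1.0, -0.6]
width: 0.126
grip_force: 68.3
clock: 8.5
tool_pos: [0.4938, -0.1696, 0.0808]
tcp_rot: [[0.138, 0.99, 0.002], [0.99, -0.138, -0.001], [-0.001, 0.003, -1.0]]
contact_force: [-0.9, -0.1, -0.2]
width: 0.125
grip_force: 68.3
```

View pics/cell3.png

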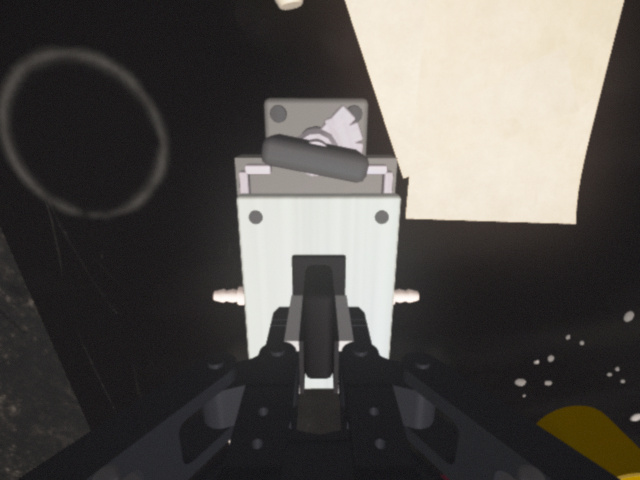

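The screw's T-bar runs from (268,150) to (365,165), the toe is up-right at (345,128), and the far guides are visible at (258,172) and (378,172). The cover is above the block. Computing the residual offset.

```bash
python3 - <<'E'
from meas import *
s=pickle.load(open("cell3.pkl","rb"));g=cv2.GaussianBlur(cv2.cvtColor(cv2.imread("pics/cell3.png"),6),(3,3),0).astype(float)
R=s["tcp_rot"][:2,:2];t=s["tool_pos"][:2]
l=edge(g,range(164,190),225,245,0,.02,s);r=edge(g,range(164,190),388,402,0,.02,s,False)
b=edge(g,list(range(242,260))+list(range(372,392)),148,164,1,.02,s)
print([round(float(k[1]),2) for k in(l,r,b)],[round(float(k[2]),2) for k in(l,r,b)])
c1,c2=meet(l[0],b[0]),meet(r[0],b[0]);n=c1-c2;n/=np.linalg.norm(n)
x=b[0][:2];y=np.array([-x[1],x[0]]);y*=np.sign(y[1])
c=(c1+c2)/2-.06*y
zc=s["tool_pos"][2]-.0085
L=edge(g,range(203,250),225,255,0,zc,s);Q=edge(g,range(203,250),385,410,0,zc,s,False);B=edge(g,range(265,370),185,210,1,zc,s)
d1,d2=meet(L[0],B[0]),meet(Q[0],B[0]);X=B[0][:2];Y=np.array([-X[1],X[0]]);Y*=np.sign(Y[1]);k=(d1+d2)/2-.05*Y
print("block w",np.linalg.norm(c1-c2),"cover w",np.linalg.norm(d1-d2),"edge angs",b[1],B[1])
print("cell",c,"cover",k,"state now",read_state()["tool_pos"])
print("shift in tool axes mm",1000*R.T@(c-k),"prev cell",np.load("cell.npy")[0])
E
```

```text
[82.21, 83.27, -7.96] [0.09, 0.16, 0.01]
block w 0.08979322 cover w 0.06973159 edge angs -7.961189 -7.9152827
cell [ 0.49174315 -0.167348  ] cover [ 0.49316594 -0.16844721] state now [ 0.49379224 -0.16963718  0.08086236]
shift in tool axes mm [ 0.89197271 -1.56107972] prev cell [ 0.49180117 -0.16746615]
```

```bash
python3 -m pendant '{"offset":[[0.09,-0.16,0.5],[0,0,1],[0,0,1],[0,0,0.5],[0,0,0],[0,0,0],[0,0,0],[0,0,0]],"rotation":[[0,0,0],[0,0,0],[0,0,0],[0,0,0],[0,0,0],[0,0,0],[0,0,0],[0,0,0]]}'
python3 - <<'E'
from meas import *
s=read_state();im=get_image("wrist")[...,::-1];cv2.imwrite("pics/cell4.png",im);pickle.dump(s,open("cell4.pkl","wb"))
g=cv2.GaussianBlur(cv2.cvtColor(im,6),(3,3),0).astype(float)
zc=s["tool_pos"][2]-.0085
print(s["tool_pos"]);R=s["tcp_rot"][:2,:2];B=edge(g,range(265,370),185,210,1,zc,s)
L=edge(g,range(203,250),225,255,0,zc,s);Q=edge(g,range(203,250),385,410,0,zc,s,False)
d1,d2=meet(L[0],B[0]),meet(Q[0],B[0]);X=B[0][:2];Y=np.array([-X[1],X[0]]);Y*=np.sign(Y[1]);k=(d1+d2)/2-.05*Y
c=np.array([.49175,-.1674]);print("edge ang",B[1],"cover",k,"shift tool mm",1000*R.T@(c-k))
E
```

```text
clock: 9.22
tool_pos: [0.4916, -0.1682, 0.0496]
tcp_rot: [[0.138, 0.99, 0.001], [0.99, -0.138, -0.0], [-0.0, 0.001, -1.0]]
contact_force: [0.1, -0.9, -0.9]
width: 0.124
grip_force: 68.4
[ 0.49159391 -0.16816699  0.04964627]
edge ang -10.541869 cover [ 0.48628718 -0.16679649] shift tool mm [0.15887869 5.49376062]
```

View pics/cell4.png

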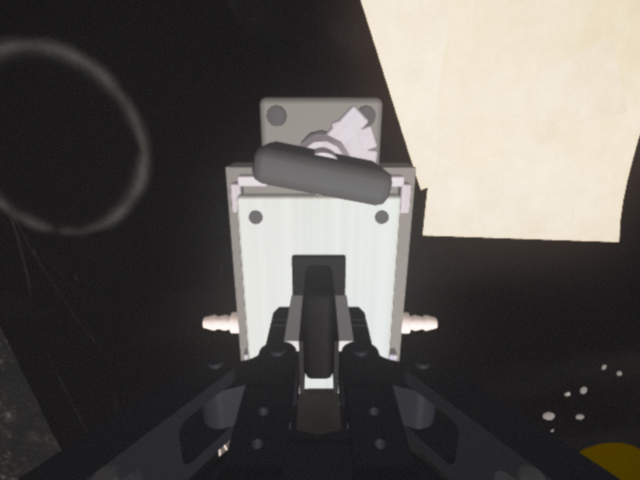

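The T-bar now hides part of the front edge, so the last fit is invalid. By eye, the cover's sides (238..400) sit about 0.7 mm left of the guides' centre, which agrees with the pose arithmetic. Correcting and lowering gently.

```bash
python3 -m pendant '{"offset":[[0,0.07,0],[0,0,0.3],[0,0,0.3],[0,0,0.3],[0,0,0.2],[0,0,0.1],[0,0,0],[0,0,0],[0,0,0]],"rotation":[[0,0,0],[0,0,0],[0,0,0],[0,0,0],[0,0,0],[0,0,0],[0,0,0],[0,0,0],[0,0,0]]}'
```

```text
clock: 10.02
tool_pos: [0.492, -0.1681, 0.0374]
tcp_rot: [[0.139, 0.99, 0.0], [0.99, -0.139, -0.0], [-0.0, 0.0, -1.0]]
contact_force: [0.1, 0.0, -0.9]
width: 0.126
grip_force: 68.4
```

```bash
python3 -m pendant '{"offset":[[0,0,0.1],[0,0,0.1],[0,0,0],[0,0,0],[0,0,0]],"rotation":[[0,0,0],[0,0,0],[0,0,0],[0,0,0],[0,0,0]]}'
```

```text
clock: 10.43
tool_pos: [0.4919, -0.1681, 0.0353]
tcp_rot: [[0.139, 0.99, 0.0], [0.99, -0.139, 0.0], [0.0, 0.0, -1.0]]
contact_force: [-0.2, -0.4, -1.4]
width: 0.12
grip_force: 68.4
```

```bash
python3 -m pendant '{"offset":[[0,0,0.1],[0,0,0],[0,0,0],[0,0,0]],"rotation":[[0,0,0],[0,0,0],[0,0,0],[0,0,0]]}'
```

```text
clock: 10.77
tool_pos: [0.4921, -0.1681, 0.035]
tcp_rot: [[0.138, 0.99, -0.0], [0.99, -0.138, -0.0], [-0.0, -0.0, -1.0]]
contact_force: [-2.1, 0.8, 5.1]
width: 0.126
grip_force: 69.3
```

Contact at the expected height (cover underside at about 20 mm). Releasing, lifting, and looking.

```bash
python3 -m pendant '{"offset":[[0,0,0],[0,0,0],[0,0,0],[0,0,0],[0,0,0],[0,0,0]],"rotation":[[0,0,0],[0,0,0],[0,0,0],[0,0,0],[0,0,0],[0,0,0]]}' 0.5 30
python3 -m pendant '{"offset":[[0,0,-0.5],[0,0,-1],[0,0,-2],[0,0,-3],[-1,0,-3],[-2,0,-3],[-2,0,-2],[-1,0,-1],[0,0,0],[0,0,0],[0,0,0],[0,0,0]],"rotation":[[0,0,0],[0,0,0],[0,0,0],[0,0,0],[0,0,0],[0,0,0],[0,0,0],[0,0,0],[0,0,0],[0,0,0],[0,0,0],[0,0,0]]}'
python3 - <<'E'
from h import *
import pickle
s=read_state();im=get_image("wrist")[...,::-1];cv2.imwrite("pics/scr.png",im);pickle.dump(s,open("scr.pkl","wb"))
E
```

```text
clock: 11.27
tool_pos: [0.4919, -0.168, 0.0342]
tcp_rot: [[0.138, 0.99, -0.0], [0.99, -0.138, 0.0], [0.0, -0.0, -1.0]]
contact_force: [-0.2, 0.1, -0.7]
width: 0.5
grip_force: 0.0
clock: 12.27
tool_pos: [0.4827, -0.2259, 0.1871]
tcp_rot: [[0.138, 0.99, -0.003], [0.99, -0.138, 0.003], [0.002, -0.003, -1.0]]
contact_force: [1.3, 0.4, -0.5]
width: 0.499
grip_force: 0.0
```

View pics/scr.png

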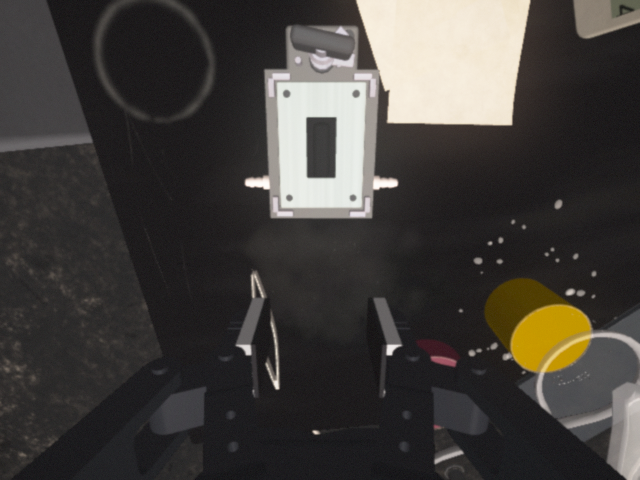

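The cover lies squarely between the four guides. The T-bar spans about (292,39)-(354,46) with the toe up-right of it at (345,32). Working out the bar's axis and angle from three views.

```bash
python3 - <<'E'
from meas import *
for n,a,b in(("scr",(291,40),(355,46)),("cell4",(255,163),(390,187)),("cell3",(264,149),(367,166))):
    s=pickle.load(open(n+".pkl","rb"))
    A,B=[ray("wrist",p,.09,s)[:2] for p in(a,b)];d=B-A
    print(n,(A+B)/2,"len",np.linalg.norm(d),"ang",np.degrees(np.arctan2(d[1],d[0])))
c=np.array([.49175,-.1674]);y=np.array([.1385,.9904]);t=c+.067*y
s=read_state();print("axis",t,"joints",s["joint_positions"].round(1),"now",s["tool_pos"])
# current cover check
s=pickle.load(open("scr.pkl","rb"));g=cv2.GaussianBlur(cv2.cvtColor(cv2.imread("pics/scr.png"),6),(3,3),0).astype(float)
L=edge(g,range(105,180),268,285,0,.028,s);Q=edge(g,range(105,180),360,375,0,.028,s,False)
print("cover side angs",L[1],Q[1],"cell 82.04")
sh=lambda yaw:np.array([[np.cos(yaw),np.sin(yaw)],[np.sin(yaw),-np.cos(yaw)]]).T@(t-read_state()["tool_pos"][:2])
print("shift in present tool axes cm",100*s["tcp_rot"][:2,:2].T@(t-read_state()["tool_pos"][:2]))
E
```

```text
scr [ 0.50154179 -0.10243637] len 0.03804482883672226 ang -12.655531216103729
cell4 [ 0.50147701 -0.10146539] len 0.03860172980952415 ang -17.934091930126424
cell3 [ 0.50163457 -0.10092808] len 0.03771221538445037 ang -17.092556493976335
axis [ 0.5010295 -0.1010432] joints [-37.3   1.1 108.4   0.   70.8 -29.4] now [ 0.48290703 -0.22602713  0.1873123 ]
cover side angs 80.12959 82.50222 cell 82.04
shift in present tool axes cm [12.62884616  0.07452089]
```

```bash
python3 -m pendant '{"offset":[[2,0,0],[3,0.04,0],[3.6,0.03,0],[3,0,0],[1,0,0],[0,0,0]],"rotation":[[0,0,0],[0,0,0],[0,0,0],[0,0,0],[0,0,0],[0,0,0]]}'
python3 -m pendant '{"offset":[[0,0,0],[0,0,0],[0,0,0],[0,0,0],[0,0,0],[0,0,0],[0,0,0],[0,0,0],[0,0,0],[0,0,0],[0,0,0],[0,0,0]],"rotation":[[0,0,-1.35],[0,0,-1.35],[0,0,-1.35],[0,0,-1.35],[0,0,-1.35],[0,0,-1.35],[0,0,-1.35],[0,0,-1.35],[0,0,-1.35],[0,0,-1.35],[0,0,-1.35],[0,0,-1.35]]}'
python3 -m pendant '{"offset":[[0,0,1],[0,0,2],[0,0,2],[0,0,1],[0,0,0],[0,0,0],[0,0,0]],"rotation":[[0,0,0],[0,0,0],[0,0,0],[0,0,0],[0,0,0],[0,0,0],[0,0,0]]}'
python3 - <<'E'
from h import *
import pickle
s=read_state();im=get_image("wrist")[...,::-1];cv2.imwrite("pics/scr2.png",im);pickle.dump(s,open("scr2.pkl","wb"));print(s["joint_positions"].round(1))
t=np.array([.50103,-.10104]);print("shift cm",100*s["tcp_rot"][:2,:2].T@(t-s["tool_pos"][:2]))
E
```

```text
clock: 12.82
tool_pos: [0.5014, -0.1003, 0.1883]
tcp_rot: [[0.134, 0.991, -0.002], [0.991, -0.134, 0.001], [0.001, -0.002, -1.0]]
contact_force: [0.1, -0.4, -0.5]
width: 0.502
grip_force: 0.0
clock: 13.82
tool_pos: [0.5015, -0.104, 0.1888]
tcp_rot: [[-0.958, 0.287, -0.001], [0.287, 0.958, -0.0], [0.001, -0.0, -1.0]]
contact_force: [0.0, -0.6, -0.2]
width: 0.497
grip_force: 0.0
clock: 14.4
tool_pos: [0.5024, -0.1033, 0.1301]
tcp_rot: [[-0.956, 0.293, 0.001], [0.293, 0.956, -0.001], [-0.001, -0.0, -1.0]]
contact_force: [0.4, -0.3, 0.5]
width: 0.502
grip_force: 0.0
[-24.3   2.4 113.6  -0.   63.9 -97.3]
shift cm [0.19865901 0.17683865]
```

View pics/scr2.png

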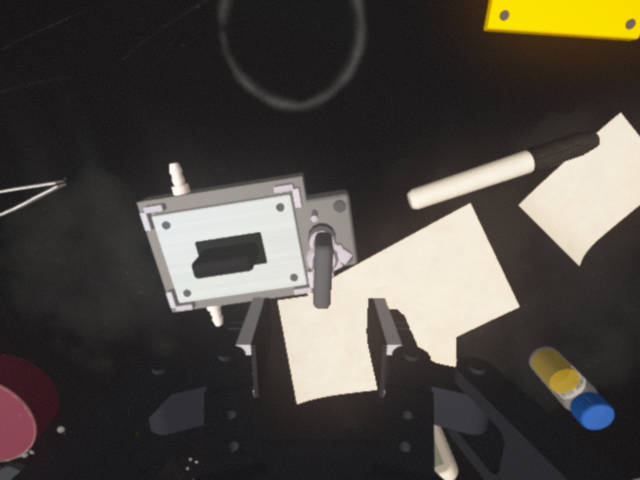

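The bar is vertical in view, (321,232) to (322,300), so it lines up with the fingers. The pin is at (314,215). Correcting, going down, and gripping.

```bash
python3 -m pendant '{"offset":[[0.2,0.18,1],[0,0,2],[0,0,2],[0,0,1],[0,0,0.5],[0,0,0],[0,0,0]],"rotation":[[0,0,0],[0,0,0],[0,0,0],[0,0,0],[0,0,0],[0,0,0],[0,0,0]]}'
python3 -m pendant '{"offset":[[0,0,0],[0,0,0],[0,0,0],[0,0,0],[0,0,0],[0,0,0],[0,0,0]],"rotation":[[0,0,0],[0,0,0],[0,0,0],[0,0,0],[0,0,0],[0,0,0],[0,0,0]]}' 0 30
```

```text
clock: 15.03
tool_pos: [0.5009, -0.1006, 0.0648]
tcp_rot: [[-0.957, 0.292, 0.001], [0.292, 0.957, -0.0], [-0.001, -0.0, -1.0]]
contact_force: [0.1, 0.3, 0.2]
width: 0.504
grip_force: 0.0
clock: 15.62
tool_pos: [0.5013, -0.1008, 0.0655]
tcp_rot: [[-0.956, 0.292, 0.002], [0.292, 0.956, -0.001], [-0.002, -0.0, -1.0]]
contact_force: [-1.6, 1.6, 6.6]
width: 0.187
grip_force: 29.3
```

```bash
python3 -m pendant '{"offset":[[0,0,0],[0,0,0],[0,0,0],[0,0,0]],"rotation":[[0,0,0],[0,0,0],[0,0,0],[0,0,0]]}' 0 40
python3 - <<'E'
from h import *
s=read_state();print(s["moment"]);im=get_image("wrist")[...,::-1];cv2.imwrite("pics/scr3.png",im[150:450,170:470])
E
```

```text
clock: 15.95
tool_pos: [0.5013, -0.1008, 0.0656]
tcp_rot: [[-0.957, 0.292, 0.002], [0.292, 0.957, -0.001], [-0.002, -0.0, -1.0]]
contact_force: [-0.4, 1.5, 6.4]
width: 0.186
grip_force: 38.9
[0.15252807 0.17796337 0.04130342]
```

View pics/scr3.png

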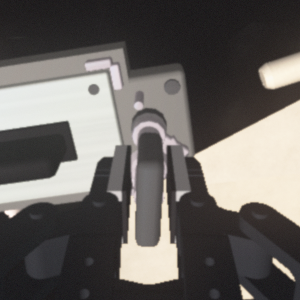

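The grip reads about 16 mm wide with a 6 N upward push. The fingertips seem to sit on the collar below the 10 mm bar. That was my eleventh viewed picture, one over the limit of ten, so I'll rely on numbers from here. Opening, rising 6 mm, and regripping.

```bash
python3 -m pendant '{"offset":[[0,0,0],[0,0,0],[0,0,0],[0,0,0],[0,0,-0.6],[0,0,0],[0,0,0]],"rotation":[[0,0,0],[0,0,0],[0,0,0],[0,0,0],[0,0,0],[0,0,0],[0,0,0]]}' 0.45 40
python3 -m pendant '{"offset":[[0,0,0],[0,0,0],[0,0,0],[0,0,0],[0,0,0],[0,0,0],[0,0,0],[0,0,0]],"rotation":[[0,0,0],[0,0,0],[0,0,0],[0,0,0],[0,0,0],[0,0,0],[0,0,0],[0,0,0]]}' 0 40
```

```text
clock: 16.58
tool_pos: [0.5008, -0.1007, 0.0709]
tcp_rot: [[-0.956, 0.292, 0.001], [0.292, 0.956, -0.0], [-0.001, -0.0, -1.0]]
contact_force: [0.2, 0.3, 0.1]
width: 0.448
grip_force: 0.0
clock: 17.25
tool_pos: [0.5004, -0.1005, 0.0704]
tcp_rot: [[-0.956, 0.292, -0.0], [0.292, 0.956, 0.0], [0.0, 0.0, -1.0]]
contact_force: [-1.2, 1.0, 2.9]
width: 0.122
grip_force: 39.5
```

Width 0.122 is a proper bar grip. Turning clockwise (+ about tool z).

```bash
python3 -m pendant '{"offset":[[0,0,0],[0,0,0],[0,0,0],[0,0,0],[0,0,0],[0,0,0],[0,0,0],[0,0,0],[0,0,0],[0,0,0],[0,0,0],[0,0,0]],"rotation":[[0,0,0.6],[0,0,1],[0,0,1],[0,0,1],[0,0,1],[0,0,1],[0,0,1],[0,0,1],[0,0,1],[0,0,1],[0,0,1],[0,0,0.4]]}'
python3 -c "
from plant import *
s=read_state();print(s['moment'],s['joint_positions'].round(1))"
```

```text
clock: 18.25
tool_pos: [0.5013, -0.0995, 0.0704]
tcp_rot: [[-0.306, 0.952, 0.003], [0.952, 0.306, 0.002], [0.001, 0.003, -1.0]]
contact_force: [4.1, 4.1, 1.3]
width: 0.124
grip_force: 39.6
[ 0.78250404 -0.59908247  0.06703538] [-24.    7.8 115.2   0.2  57.  -42. ]
```

```bash
python3 -m pendant '{"offset":[[0,0,0],[0,0,0],[0,0,0],[0,0,0],[0,0,0],[0,0,0],[0,0,0],[0,0,0],[0,0,0],[0,0,0],[0,0,0],[0,0,0]],"rotation":[[0,0,0.6],[0,0,1],[0,0,1],[0,0,1],[0,0,1],[0,0,1],[0,0,1],[0,0,1],[0,0,1],[0,0,1],[0,0,1],[0,0,0.4]]}'
python3 -c "
from plant import *
s=read_state();print(s['moment'],s['joint_positions'].round(1))"
```

```text
clock: 19.25
tool_pos: [0.5028, -0.0997, 0.0705]
tcp_rot: [[0.605, 0.796, 0.007], [0.796, -0.605, 0.001], [0.005, 0.005, -1.0]]
contact_force: [9.8, 4.9, -5.2]
width: 0.117
grip_force: 39.3
[ 0.79061542 -1.49444718  0.11271688] [-24.    7.8 115.1   0.3  56.7  13. ]
```

```bash
python3 -m pendant '{"offset":[[0.12,0.08,0],[0,0,0],[0,0,0],[0,0,0],[0,0,0],[0,0,0],[0,0,0],[0,0,0],[0,0,0],[0,0,0]],"rotation":[[0,0,0],[0,0,0.6],[0,0,1],[0,0,1],[0,0,1],[0,0,1],[0,0,1],[0,0,1],[0,0,1],[0,0,0.4]]}'
python3 -m pendant '{"offset":[[0,0,0],[0,0,0]],"rotation":[[0,0,0],[0,0,0]]}'
python3 -c "
from plant import *
s=read_state();print(s['moment'],s['joint_positions'].round(1))"
```

```text
clock: 20.08
tool_pos: [0.5029, -0.1007, 0.0705]
tcp_rot: [[0.975, 0.223, 0.003], [0.223, -0.975, -0.002], [0.003, 0.003, -1.0]]
contact_force: [3.2, -1.3, -1.2]
width: 0.12
grip_force: 43.6
clock: 20.25
tool_pos: [0.5028, -0.1007, 0.0705]
tcp_rot: [[0.974, 0.226, 0.003], [0.226, -0.974, -0.001], [0.003, 0.002, -1.0]]
contact_force: [4.8, -2.5, -2.1]
width: 0.125
grip_force: 42.6
[-5.06386861e-01 -7.72834314e-01  7.60624916e-04] [-24.    7.9 115.   -0.   56.9  52.9]
```

```bash
P='import plant;s=plant.read_state();print("M",s["moment"].round(3),s["joint_positions"][5].round(1))'
python3 -m pendant '{"offset":[[0,0,0],[0,0,0],[0,0,0],[0,0,0]],"rotation":[[0,0,0.5],[0,0,0.5],[0,0,0.4],[0,0,0]]}'; python3 -c "$P"
python3 -m pendant '{"offset":[[0,0,0],[0,0,0],[0,0,0]],"rotation":[[0,0,0.4],[0,0,0.4],[0,0,0]]}'; python3 -c "$P"
python3 -m pendant '{"offset":[[0,0,0],[0,0,0],[0,0,0]],"rotation":[[0,0,0.4],[0,0,0.4],[0,0,0]]}'; python3 -c "$P"
```

```text
clock: 20.58
tool_pos: [0.5029, -0.1007, 0.0706]
tcp_rot: [[0.994, 0.113, 0.003], [0.113, -0.994, -0.003], [0.002, 0.004, -1.0]]
contact_force: [5.4, -1.6, -2.3]
width: 0.121
grip_force: 93.3
M [-0.171 -0.896  2.063] 59.6
clock: 20.83
tool_pos: [0.5029, -0.1007, 0.0708]
tcp_rot: [[0.999, 0.048, 0.002], [0.048, -0.999, -0.004], [0.002, 0.005, -1.0]]
contact_force: [5.2, -0.8, -1.9]
width: 0.123
grip_force: 135.0
M [-0.073 -0.964  3.342] 63.4
clock: 21.08
tool_pos: [0.5029, -0.1007, 0.0708]
tcp_rot: [[1.0, -0.017, 0.002], [-0.017, -1.0, -0.006], [0.002, 0.006, -1.0]]
contact_force: [6.0, -0.7, -1.9]
width: 0.12
grip_force: 182.7
M [ 0.097 -0.976  4.721] 67.2
```

The twist moment rises steadily (2.1, 3.3, 4.7 N m), so the toe is on the stop. The load began at tool yaw of about 12.5° and the yaw is now -1°. Backing off to about 102.5°.

```bash
python3 -m pendant '{"offset":[[0,0,0],[0,0,0],[0,0,0],[0,0,0],[0,0,0],[0,0,0],[0,0,0],[0,0,0],[0,0,0],[0,0,0],[0,0,0],[0,0,0]],"rotation":[[0,0,-0.7],[0,0,-1],[0,0,-1],[0,0,-1],[0,0,-1],[0,0,-1],[0,0,-1],[0,0,-1],[0,0,-1],[0,0,-1],[0,0,-1],[0,0,-1]]}'
python3 -m pendant '{"offset":[[0,0,0],[0,0,0],[0,0,0],[0,0,0],[0,0,0],[0,0,0],[0,0,0],[0,0,0],[0,0,0],[0,0,0],[0,0,0],[0,0,0]],"rotation":[[0,0,-1],[0,0,-1],[0,0,-1],[0,0,-1],[0,0,-1],[0,0,-1],[0,0,-1],[0,0,-1],[0,0,-1],[0,0,0],[0,0,0],[0,0,0]]}'
python3 - <<'E'
from h import *
import pickle
s=read_state();print(s["moment"],s["joint_velocities"].round(2),s["joint_positions"].round(1))
im=get_image("wrist")[...,::-1];cv2.imwrite("pics/fin.png",im);pickle.dump(s,open("fin.pkl","wb"))
m=cv2.inRange(im,(0,0,0),(255,255,255))
E
```

```text
clock: 22.08
tool_pos: [0.5023, -0.1003, 0.0705]
tcp_rot: [[0.547, 0.837, 0.002], [0.837, -0.547, -0.001], [0.0, 0.002, -1.0]]
contact_force: [3.3, -0.9, 0.3]
width: 0.117
grip_force: 44.6
clock: 23.08
tool_pos: [0.5019, -0.1003, 0.0705]
tcp_rot: [[-0.199, 0.98, 0.0], [0.98, 0.199, -0.0], [-0.0, 0.0, -1.0]]
contact_force: [0.1, -1.9, 1.5]
width: 0.118
grip_force: 46.2
[-0.30844391 -0.01987789  0.01354958] [-0.01  0.01 -0.02 -0.02  0.04 -0.22] [-24.    7.9 115.   -0.   57.1 -35.5]
```

```bash
python3 -m pendant '{"offset":[[0,0,0],[0,0,0],[0,0,0],[0,0,0],[0,0,0],[0,0,0]],"rotation":[[0,0,0],[0,0,0],[0,0,0],[0,0,0],[0,0,0],[0,0,0]]}'
python3 -c "
from plant import *
print(sign_off())"
```

```text
clock: 23.63
tool_pos: [0.5019, -0.1002, 0.0705]
tcp_rot: [[-0.2, 0.98, 0.0], [0.98, 0.2, -0.0], [-0.0, 0.0, -1.0]]
contact_force: [-1.3, -2.4, 5.0]
width: 0.118
grip_force: 46.0
the job is handed in; nothing more can be done
None
```

I handed the job in at 23.6 s: the cover is seated between the guides, and the screw was turned to its stop, backed off about 89° and is still gripped at about 46 N; sign-off gave no verdict, I did not re-image the cover after turning the screw, and I viewed 11 pictures, one over the limit of 10.

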